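# Bring the green stone under the magnifier

## Task

At the jeweller's bench, push the arms of the carousel round with a fingertip until the cup with the green stone is in line with the brass pointer, and then swing the magnifier round by pushing its rod or frame so that the lens is centred over the green stone. Leave all the stones lying in their cups, without touching or lifting them, and leave the other things on the bench where they are. Finish with the gripper clear of everything.

Things in the scene. Friction and masses are not known exactly. Their poses are not given: they have to be found in the camera images.
- stand: the fixed inspection stand of dark steel; origin on the table, on the carousel's vertical turning axis, z up. A spine on the table runs along the stand's +y to the lens post. A brass arrow-shaped pointer on the spine, 50 mm up, points at the carousel axis; its tip is 146 mm and its tail 170 mm out along +y. The lens post, 16 mm thick and 132 mm tall, stands 195 mm out along +y.
- view (a point): the viewing place: 75 mm from the carousel axis on the pointer's line (+y of the stand), at the height of the cups' inner floor, 52 mm above the table. A cup whose arm is in line with the pointer has its centre here.
- carousel: the carousel on the stand: a dark steel hub 52 mm across (top at 62 mm, bright steel button on it to 74 mm) with four straight arms along its own +x, +y, -x and -y, each with a white cup. Origin on the table, on the turning axis, z up. It turns both ways without stops or clicks, needs about 0.6 N at the outer part of an arm, and stays where it is left.
- spoke_x (a point): on the carousel's +x arm, 108 mm from the axis, 45 mm up, mid-way along the bare part (94 to 121 mm) between cup and end ball. All four arms are alike: round steel, 10 mm thick, axis 45 mm above the table, ending in a black ball 18 mm across centred 130 mm from the axis.
- cup_x (a point): centre of the inner floor of the cup on the carousel's +x arm, 75 mm from the axis, 52 mm above the table. All four cups are alike: white, 37 mm across outside, 30 mm inside, rim 66 mm above the table.
- lens_axis (a point): the point on the lens post's vertical axis at the height of the lens rod, 140 mm above the table
- lens (a joint): swing of the magnifier about the lens post, rad: 0 when its rod points at the carousel axis (lens centre above the viewing place), growing clockwise seen from above as it swings away; stops at -0.5 and 2.0, parked at about 1.1 to 1.6 at the start. It needs about 0.8 N halfway along the rod and stays where it is left.
- lens_centre (a point): centre of the magnifier's clear round lens, 140 mm above the table and 120 mm from the post axis, in a black frame 66 mm across outside and 10 mm thick. A straight steel rod 10 mm thick joins it to a black sleeve (26 mm across, 20 mm tall, top 150 mm above the table) on the post; the rod is bare from 13 to 87 mm from the post axis.
- green_stone: polished green cabochon, round, 22 mm across and 12 mm tall, 14 g, domed side up, loose in one of the four cups (which one varies) with 4 mm play all round; origin at the centre of its underside
- red_stone: polished red cabochon, round, 22 mm across and 12 mm tall, 14 g, domed side up, loose in one of the four cups (which one varies) with 4 mm play all round; origin at the centre of its underside
- blue_stone: polished blue cabochon, round, 22 mm across and 12 mm tall, 14 g, domed side up, loose in one of the four cups (which one varies) with 4 mm play all round; origin at the centre of its underside
- amber_stone: polished amber cabochon, round, 22 mm across and 12 mm tall, 14 g, domed side up, loose in one of the four cups (which one varies) with 4 mm play all round; origin at the centre of its underside
- jar: bystander: glass jar with a red cap, 64 mm across, 80 mm tall; to be left alone
- mug: bystander: white mug, 80 mm across, 95 mm tall; to be left alone
- graver: bystander: graver with a wooden handle, 150 mm long, lying; to be left alone
- hammer: bystander: hammer with a wooden handle, 240 mm long, lying; to be left alone
- bench_block: bystander: square steel block, 70 x 70 x 25 mm; to be left alone
- cork_disc: bystander: cork disc, 56 mm across, 20 mm tall; to be left alone

How it is judged:
By the outcome, as a careful person would: the job done as asked, in the order asked, and still so for the second after the job is handed in, with the robot touching nothing.
It also fails if it takes over 64 s, if anything falls off the work surface, if the arm or the gripper's body presses on something with over 40 N, if the wrist force passes 120 N, or if a joint passes its speed limit or range.

## Robot

A 6-joint arm with a two-finger parallel gripper is mounted at the origin on the work surface. World frame = base frame: x ahead of the robot, y to its left, z up, the work surface at z = 0. Lengths are in m, angles in degrees, forces in N, time in s.
With the tool pointing down it reaches from about 0.35 to 0.8 m from the base axis. Payload 7.3 kg.
Tool frame: the origin (TCP) lies on the centre line of the jaws, within the pads' length; the fingertips stand 14 mm ahead of it and the grasp point (between the pads) lies 5 mm behind it; z points along the fingers, y is the line along which they close (so a half turn about z gives the same grasp; the last joint's range is limited). The gripper opens to 85 mm and grips with 20 to 120 N. Pads are 22 mm wide; open, the fingers measure 114 mm over their backs; the gripper's body (76 mm by 85 mm) begins 54 mm behind the grasp point. The pads swing forward as they close: fully open they stand 13 mm farther back than shut.
Start: joints at [55.348, 19.595, 87.324, -0, 73.075, -8.365], TCP at [0.232, 0.471, 0.245] pointing down, gripper open.
Joint ranges: [-145.02, 145.02], [-44.19, 115.74], [2.07, 154.8], [-57.11, 237.11], [16.16, 152.29], [-177.93, 177.93]. Speed limits (degrees/s): [147.25, 147.25, 180, 180, 180, 180].

## Interface

Orientations are given as a 3x3 rotation matrix whose columns are the frame's x, y, z axes.
In Python, from plant import arm gives the robot as it stands.
- The arm moves only by the shell command python3 -m crank 'ROWS' [FORCE]. ROWS is JSON, one flat list of numbers, 7 for each row, row after row: the finger opening in mm, from 0 to 85.4, then the shift along the tool's x, y, z normalised to -1 to 1, where 1 is 0.03 m, then the turn, a rotation vector about the tool's x, y, z normalised to -1 to 1, where 1 is 8 degrees. A call has 1 to 8 rows; each row shifts and turns the commanded pose from where the row before left it, along the tool's axes as they then stand; what a row does not reach is not made up. A row lasts 1/8 s, in which the tool goes at most 62.5 mm and 10.7 degrees, less where a joint would pass 70% of its speed; a pose out of reach is approached as far as the arm can. A call with a number of a shift or a turn outside -1 to 1 is refused whole. A call with a gripper value outside its range is refused whole. The fingers move at their own pace and stop on an object; FORCE is the grip in N (left out, the last holds). Time passes only in rows, so rows that do not move let the fingers close. It gives the time, the measured TCP pose, the force, the opening and the grip force at its end, in the units of the state.
- arm.get_state(): the state, without advancing time (a new reading comes with each control period).
- arm.read_camera(name): name is "scene" or "side" or "wrist"; returns a dict with "img" (480x640x3 uint8, red, green, blue), "fovy" (degrees; the focal length in pixels is half the picture's height over the tangent of half this angle, whatever the lens; pixels are square), "cx", "cy" (the principal point, pixels), "k1" (the pictures are not rectified: a ray, as slopes to the right and down, at radius r is drawn at 1 + k1 r^2 times it, then the intrinsics apply), "camera_from_world" (4x4, takes a point from world to camera coordinates); the wrist camera has in their place "tool_from_camera" (4x4, takes a point from camera to tool coordinates, whose origin is the TCP and whose axes are the flange's). Camera axes: x right, y down, z forward; pixel columns grow to the right and rows downward; lengths in m; the calibration is good to about 2 mm. A picture is of the moment at which its call begins: read the wrist's pose just before it. There is no depth.
- arm.finish_job(): hands the job in; it is judged then, once.
The state is a dict: "time_s": time; "joints": joint angles; "joint_vel": joint speeds; "effort": joint torques, N m; "ee_pos": TCP position; "tcp_rot": TCP orientation; "wrist_force": force on the tool from outside, world axes, zero at the start; "moment": the same for the moment, N m; "width": opening from 0.0 (shut) to 1.0 (fully open); "grip_force": force on a finger pad.
Only numpy, scipy, OpenCV 4.12 (cv2) and the standard library are available. Lean on these libraries where they do the work, as an engineer would, in place of code of your own. Each camera call takes 0.05 s, during which the arm holds its last target. There are 200 camera calls.

## Working session

There is one attempt and no reset: what is moved stays moved. The work goes in short steps, Python scripts to look and compute and a shell command to move; the robot and the scene stay as the last step left them, time stands still between calls to the robot, and variables do not carry over. Pictures are saved under pics/ and viewed, at most 11 in all, crops included, and the job is handed in when it is done.

```bash
mkdir -p pics; ls
cat > h.py <<'E'
import numpy as np, cv2, json
from plant import arm
def K(c):
    f=240/np.tan(np.radians(c['fovy'])/2); return np.array([[f,0,c['cx']],[0,f,c['cy']],[0,0,1.]]),np.array([c['k1'],0,0,0.])
def save(c,n): 
    d={k:(v.tolist() if hasattr(v,'tolist') else v) for k,v in c.items() if k!='img'}
    json.dump(d,open(n+'.json','w')); cv2.imwrite('pics/'+n+'.png',c['img'][:,:,::-1])
def load(n): return {k:(np.array(v) if isinstance(v,list) else v) for k,v in json.load(open(n+'.json')).items()}
def proj(c,P):
    k,d=K(c);T=c['camera_from_world'];return cv2.projectPoints(np.array(P,float).reshape(-1,3),cv2.Rodrigues(T[:3,:3])[0],T[:3,3],k,d)[0].reshape(-1,2)
def unproj(c,uv,z):
    k,d=K(c);T=c['camera_from_world'];R,t=T[:3,:3],T[:3,3]
    s=cv2.undistortPoints(np.array(uv,float).reshape(-1,1,2),k,d).reshape(-1,2)
    o=-R.T@t; w=np.c_[s,np.ones(len(s))]@R; return o+w*((z-o[2])/w[:,2])[:,None]
E
python3 - <<'E'
from h import *
for n in('scene','side'):
    c=arm.read_camera(n); save(c,n+'0'); print(n,c['fovy'],c['k1'],-c['camera_from_world'][:3,:3].T@c['camera_from_world'][:3,3])
s=arm.get_state(); print(s)
E
```

```text
pics
scene 45.81701167548432 -0.032405103440555284 [1.20932135 0.1494884  1.25805295]
side 44.436122141365146 -0.14136388616131107 [ 0.46085096 -1.08258443  1.09711161]
{'time_s': 0.1, 'joints': array([ 5.53476768e+01,  1.96334031e+01,  8.73702205e+01,  1.18538041e-03,
        7.30747421e+01, -8.36457765e+00]), 'joint_vel': array([-7.20211568e-05, -9.93280064e-02, -1.83399937e-01, -6.37801748e-03,
       -7.54350539e-02, -8.15442320e-02]), 'effort': array([ 1.71428910e-03, -4.34447193e+01, -2.46490467e+01, -1.40663751e-04,
        4.79259412e-03, -4.77308799e-05]), 'ee_pos': array([0.23229474, 0.47045004, 0.24469612]), 'tcp_rot': array([[-8.96578414e-01,  4.42884316e-01, -7.93971204e-04],
       [ 4.42884974e-01,  8.96577749e-01, -1.11387136e-03],
       [ 2.18540760e-04, -1.35031093e-03, -9.99999064e-01]]), 'wrist_force': array([-0.81793158, -0.2420572 , -0.60599751]), 'moment': array([ 0.00263988, -0.02521317,  0.01193369]), 'grip_force': 0.0, 'width': 1.0000445774674094}
```

View pics/scene0.png

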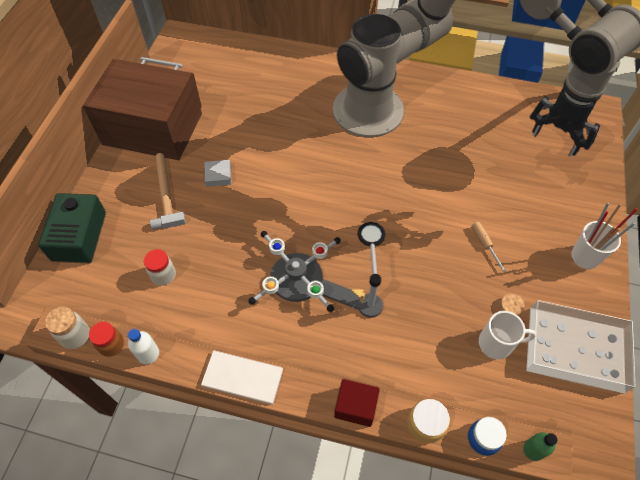

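View pics/side0.png

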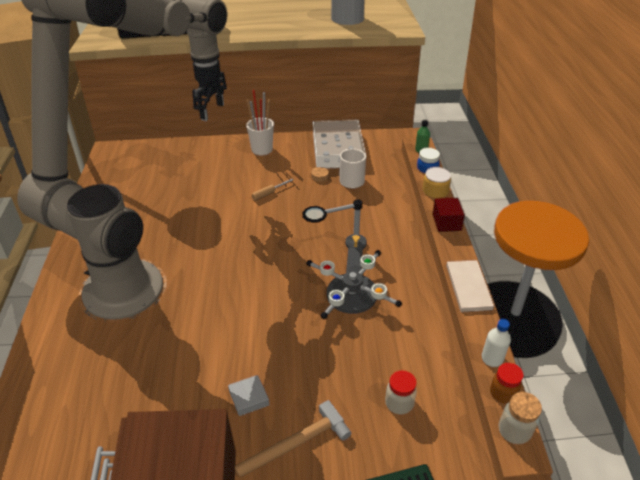

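The scene view has the hub at about (296,268), green cup (316,288), red (320,250), blue (277,245), amber (270,284), post sleeve (375,280) and lens (371,233). I'll enlarge both views to read these more closely.

Run:
```python
import cv2
a=cv2.imread('pics/scene0.png')[210:330,235:395]; cv2.imwrite('pics/c1.png',cv2.resize(a,(800,600),interpolation=cv2.INTER_CUBIC))
a=cv2.imread('pics/side0.png')[195:315,290:450]; cv2.imwrite('pics/c2.png',cv2.resize(a,(800,600),interpolation=cv2.INTER_CUBIC))
```

```text
(no output)
```

View pics/c1.png

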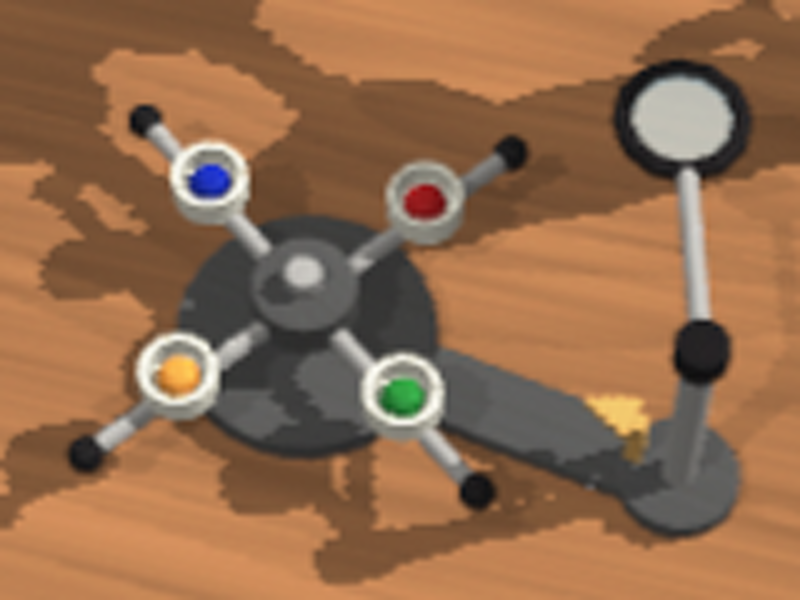

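View pics/c2.png

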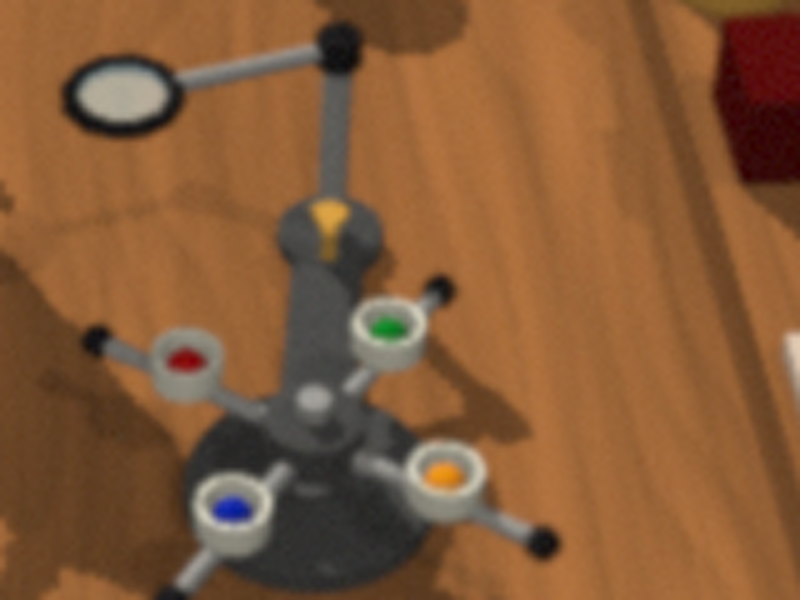

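```bash
cat > fit.py <<'E'
from h import *
from scipy.optimize import least_squares
# params: x,y,yaw(stand), phi (green arm angle world), q lens
def model(p):
    x,y,yaw,phi,q=p; o=np.array([x,y,0]); e=lambda a:np.array([np.cos(a),np.sin(a),0]); Z=lambda z:np.array([0,0,z])
    yd=yaw+np.pi/2; post=o+.195*e(yd)
    m={'btn':o+Z(.074),'sleeve':post+Z(.140),'tip':o+.146*e(yd)+Z(.05),'tail':o+.17*e(yd)+Z(.05),
       'lens':post+.12*e(yd+np.pi-q)+Z(.14)}
    # clockwise from above -> angle decreases
    for n,k in(('green',0),('c1',1),('c2',2),('c3',3)):
        a=phi+k*np.pi/2; m['ball_'+n]=o+.13*e(a)+Z(.045); m['rim_'+n]=o+.075*e(a)+Z(.066)
    return m
def fit(obs,p0):
    def res(p):
        m=model(p); return np.concatenate([(proj(c,[m[k] for k in d])-np.array(list(d.values()))).ravel() for c,d in obs])
    return least_squares(res,p0,loss='soft_l1'),res
E
python3 - <<'E'
from fit import *
def cr(d,ox,oy): return {k:((u+.5)/5-.5+ox,(v+.5)/5-.5+oy) for k,(u,v) in d.items()}
# order CCW from green: red(c1), blue(c2), amber(c3)
s=cr(dict(ball_green=(478,491),ball_c1=(511,152),ball_c2=(146,120),ball_c3=(87,454),rim_green=(403,390),rim_c1=(425,197),rim_c2=(210,178),rim_c3=(179,370),lens=(682,118),sleeve=(701,351),btn=(303,268)),235,210)
d=cr(dict(ball_green=(438,290),ball_c1=(97,341),ball_c3=(542,541),rim_green=(390,325),rim_c1=(187,357),rim_c2=(232,503),rim_c3=(446,472),lens=(123,95),sleeve=(340,47),btn=(314,392)),290,195)
C=load('scene0'),load('side0')
print(unproj(C[0],[s['btn']],.074),unproj(C[0],[s['sleeve']],.14))
b=unproj(C[0],[s['btn']],.074)[0];sl=unproj(C[0],[s['sleeve']],.14)[0]
yd=np.arctan2(*(sl-b)[1::-1]);g=unproj(C[0],[s['ball_green']],.045)[0]
r,res=fit([(C[0],s),(C[1],d)],[b[0],b[1],yd-np.pi/2,np.arctan2(*(g-b)[1::-1]),1.3])
p=r.x;print(p[:2],np.degrees(p[2:4]),p[4]); print(np.round(res(p).reshape(-1,2),1).tolist())
for k,v in model(p).items():print(k,v.round(4))
for n,c in zip(('scene','side'),C):print(n,r.cost)
np.save('p0.npy',p)
print('green rot needed deg',np.degrees(p[2]+np.pi/2-p[3]))
E
```

```text
[[ 0.59833476 -0.06039297  0.074     ]] [[0.62968696 0.13215022 0.14      ]]
[ 0.59829262 -0.06014309] [-8.99026814 53.40076868] 1.1445238104162294
[[0.1, -0.5], [0.0, -0.3], [-0.1, -0.2], [-0.0, -0.3], [0.1, -0.8], [0.2, -1.4], [-0.2, -1.4], [-0.2, -0.9], [0.1, -0.2], [0.2, -0.3], [0.1, 0.0], [0.6, -0.1], [0.4, -0.1], [0.8, 0.2], [0.3, -0.9], [0.3, -1.2], [0.8, -0.4], [0.6, -0.9], [0.5, 0.0], [0.2, 0.2], [0.5, 0.9]]
btn [ 0.5983 -0.0601  0.074 ]
sleeve [0.6288 0.1325 0.14  ]
tip [0.6211 0.0841 0.05  ]
tail [0.6249 0.1078 0.05  ]
lens [0.5131 0.1005 0.14  ]
ball_green [0.6758 0.0442 0.045 ]
rim_green [6.43e-01 1.00e-04 6.60e-02]
ball_c1 [0.4939 0.0174 0.045 ]
rim_c1 [ 0.5381 -0.0154  0.066 ]
ball_c2 [ 0.5208 -0.1645  0.045 ]
rim_c2 [ 0.5536 -0.1204  0.066 ]
ball_c3 [ 0.7027 -0.1377  0.045 ]
rim_c3 [ 0.6585 -0.1049  0.066 ]
scene 5.465627118470549
side 5.465627118470549
green rot needed deg 27.60896317495616
```

The model fits to within about 1 px. Green needs about +27.6° (counter-clockwise), and I'll push on the blue arm, which is far from the lens. First I'll turn the tool and shut the fingers.

```bash
python3 -m crank '[0,0,0,0,0,0,0.965, 0,0,0,0,0,0,0.965, 0,0,0,0,0,0,0.965, 0,0,0,0,0,0,0.965, 0,0,0,0,0,0,0.965, 0,0,0,0,0,0,0.965, 0,0,0,0,0,0,0.965, 0,0,0,0,0,0,0.965]' 40; python3 -m crank '[0,0,0,0,0,0,0.965, 0,0,0,0,0,0,0.965, 0,0,0,0,0,0,0.965, 0,0,0,0,0,0,0.965, 0,0,0,0,0,0,0.965,0,0,0,0,0,0,0]'
cat >> h.py <<'E'
def to(x,y,z,yaw=None):
    s=arm.get_state();R=s['tcp_rot'];d=R.T@(np.array([x,y,z])-s['ee_pos'])/.03
    yy=np.degrees(np.arctan2(R[1,1],R[0,1])); print('shift units',d.round(3),'yaw_y',yy.round(2),'Rz',R[:,2].round(4),'turn units', None if yaw is None else -((yaw-yy+180)%360-180)/8)
E
python3 -c "
from h import *
to(.505,-.117,.12,-36.6)"
```

```text
time_s: 1.1
ee_pos: [0.2323, 0.4705, 0.2449]
tcp_rot: [[-0.03, 1.0, -0.001], [1.0, 0.03, -0.001], [-0.001, -0.001, -1.0]]
wrist_force: [-0.3, -0.3, -0.7]
width: -0.005
grip_force: 0.0
time_s: 1.85
ee_pos: [0.2324, 0.4706, 0.245]
tcp_rot: [[0.596, 0.803, -0.0], [0.803, -0.596, -0.001], [-0.001, 0.0, -1.0]]
wrist_force: [-0.2, -0.3, 1.0]
width: 0.0
grip_force: 0.0
shift units [-10.31   18.969   4.174] yaw_y -36.58 Rz [-4.e-04 -6.e-04 -1.e+00] turn units 0.002796985853986911
```

```bash
python3 -m crank '[0,-0.47,0.86,0,0,0,0, 0,-0.47,0.86,0,0,0,0, 0,-0.47,0.86,0,0,0,0, 0,-0.47,0.86,0,0,0,0, 0,-0.47,0.86,0,0,0,0, 0,-0.47,0.86,0,0,0,0, 0,-0.47,0.86,0,0,0,0, 0,-0.47,0.86,0,0,0,0]' >/dev/null; python3 -m crank '[0,-0.47,0.86,0,0,0,0, 0,-0.47,0.86,0,0,0,0, 0,-0.47,0.86,0,0,0,0, 0,-0.47,0.86,0,0,0,0, 0,-0.47,0.86,0,0,0,0, 0,-0.47,0.86,0,0,0,0, 0,-0.47,0.86,0,0,0,0, 0,-0.47,0.86,0,0,0,0]' >/dev/null; python3 -m crank '[0,-0.47,0.86,0,0,0,0, 0,-0.47,0.86,0,0,0,0, 0,-0.47,0.86,0,0,0,0, 0,-0.47,0.86,0,0,0,0, 0,-0.47,0.86,0,0,0,0, 0,-0.47,0.86,0,0,0,0,0,0,0,0,0,0,0]'
python3 - <<'E'
from h import *
to(.505,-.117,.047,-36.6)
c=arm.read_camera('side');save(c,'side1');cv2.imwrite('pics/c3.png',cv2.resize(c['img'][170:330,250:450,::-1],(800,640))[:600])
E
```

```text
time_s: 4.72
ee_pos: [0.5031, -0.1184, 0.2448]
tcp_rot: [[0.596, 0.803, -0.0], [0.803, -0.596, 0.0], [-0.0, -0.0, -1.0]]
wrist_force: [-0.0, 0.3, -0.8]
width: -0.001
grip_force: 0.0
shift units [0.077 0.025 6.593] yaw_y -36.62 Rz [-4.e-04  1.e-04 -1.e+00] turn units -0.0020948237424356364
```

View pics/c3.png

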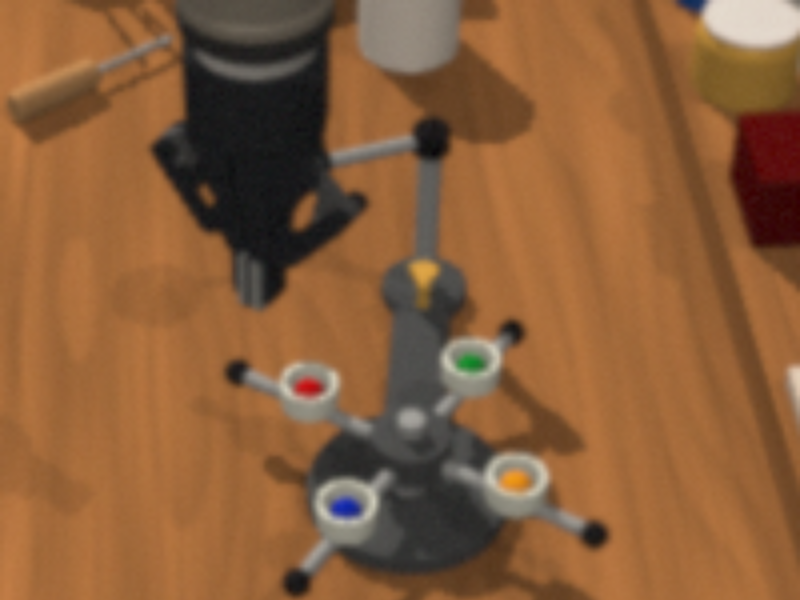

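Shut, the fingers form a slim tip at about crop (255,305), with linkage elbows sticking out higher up. I'll check the tip's depth below the TCP and then plan the descent.

Run:
```python
from h import *
c=load('side1')
for z in (.245,.23,.22,.21): print(z,((proj(c,[.5031,-.1184,z])-[250,170])*4).round())
for P in [(.5031+.8*.055,-.1184-.6*.055,.31),(.5031+.8*.055,-.1184-.6*.055,.29),(.5031-.8*.055,-.1184+.6*.055,.3)]: print(((proj(c,P)-[250,170])*4).round())
```

```text
0.245 [[260. 277.]]
0.23 [[260. 297.]]
0.22 [[260. 311.]]
0.21 [[260. 324.]]
[[346. 222.]]
[[346. 251.]]
[[174. 164.]]
```

```bash
python3 -m crank '[0,-0.15,0,0.95,0,0,0, 0,0,0,0.95,0,0,0, 0,0,0,0.94,0,0,0, 0,0,0,0.94,0,0,0, 0,0,0,0.94,0,0,0, 0,0,0,0.94,0,0,0, 0,0,0,0.94,0,0,0, 0,0,0,0,0,0,0]'; python3 -c "
from h import *
to(.5162,-.1337,.047,-36.6)"
```

```text
time_s: 5.78
ee_pos: [0.4985, -0.1191, 0.0459]
tcp_rot: [[0.595, 0.804, -0.004], [0.804, -0.595, 0.002], [-0.001, -0.005, -1.0]]
wrist_force: [-0.0, 0.4, 1.0]
width: 0.003
grip_force: 0.0
shift units [-0.04   0.765 -0.041] yaw_y -36.53 Rz [-0.0043  0.002  -1.    ] turn units 0.008535372365461313
```

```bash
python3 -m crank '[0,0,0.38,0,0,0,0, 0,0,0.38,0,0,0,0, 0,-0.038,0.22,0,0,0,-0.4375, 0,-0.038,0.22,0,0,0,-0.4375, 0,-0.038,0.22,0,0,0,-0.4375, 0,-0.038,0.22,0,0,0,-0.4375, 0,-0.038,0.22,0,0,0,-0.4375, 0,0,0,0,0,0,0]'
python3 - <<'E'
from h import *
c=arm.read_camera('scene');save(c,'scene2');cv2.imwrite('pics/c4.png',cv2.resize(c['img'][210:330,235:395,::-1],(800,600),interpolation=cv2.INTER_CUBIC))
s=arm.get_state();print(s['ee_pos'],s['wrist_force'],s['tcp_rot'][:,1])
E
```

```text
time_s: 6.78
ee_pos: [0.5453, -0.1562, 0.0482]
tcp_rot: [[0.329, 0.944, 0.002], [0.944, -0.329, -0.001], [-0.0, 0.002, -1.0]]
wrist_force: [-0.2, -0.2, 0.8]
width: 0.001
grip_force: 0.0
[ 0.54485347 -0.15591067  0.04797821] [-0.76977662 -0.24919373  0.48209482] [ 0.94420898 -0.32934296  0.0016211 ]
```

View pics/c4.png

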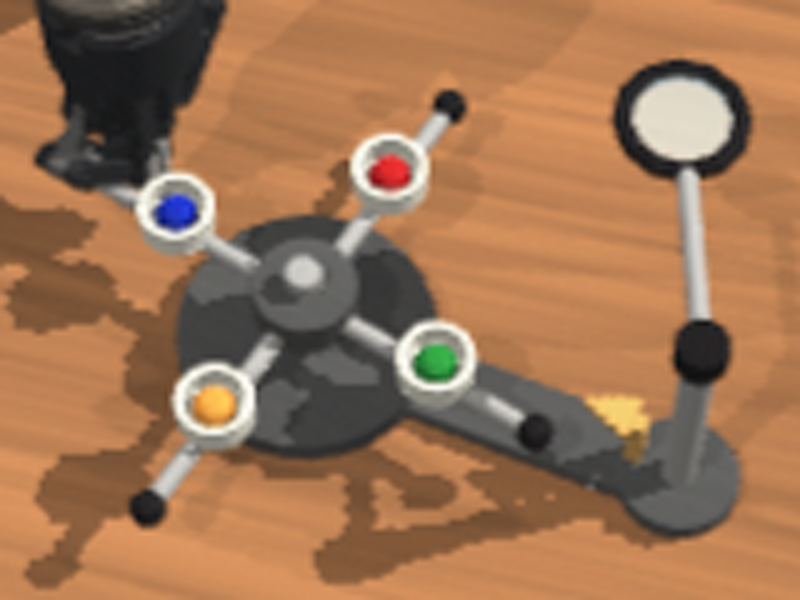

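The stones are still in their cups and the arm has turned. Balls: green (535,432), red (449,106), amber (148,508).

```bash
cat > phi.py <<'E'
from fit import *
def phi(c,d,ox,oy,sc=5):
    p=np.load('p0.npy');ob=np.array([((u+.5)/sc-.5+ox,(v+.5)/sc-.5+oy) for u,v in d.values()])
    f=lambda a:(proj(c,[model([*p[:3],a[0],p[4]])[k] for k in d])-ob).ravel()
    r=least_squares(f,[p[3]+.3]);print('remaining deg',np.degrees(p[2]+np.pi/2-r.x[0]),'res',f(r.x).round(1))
E
python3 - <<'E'
from phi import *
phi(load('scene2'),dict(ball_green=(535,432),ball_c1=(449,106),ball_c3=(148,508)),235,210)
E
```

```text
remaining deg 9.763900297627305 res [-0.  -0.5  0.3 -0.3  0.1 -0.5]
```

```bash
python3 -m crank '[0,-0.031,0.178,0,0,0,-0.354, 0,-0.031,0.178,0,0,0,-0.354, 0,-0.031,0.178,0,0,0,-0.354, 0,0,0,0,0,0,0,0,0,0,0,0,0,0]'
python3 - <<'E'
from h import *
c=arm.read_camera('scene');save(c,'scene3');cv2.imwrite('pics/c5.png',cv2.resize(c['img'][210:330,235:395,::-1],(800,600),interpolation=cv2.INTER_CUBIC))
E
```

```text
time_s: 7.45
ee_pos: [0.5585, -0.1625, 0.0474]
tcp_rot: [[0.186, 0.983, 0.0], [0.983, -0.186, 0.0], [0.0, -0.0, -1.0]]
wrist_force: [0.3, 0.1, -0.3]
width: -0.002
grip_force: 0.0
```

View pics/c5.png

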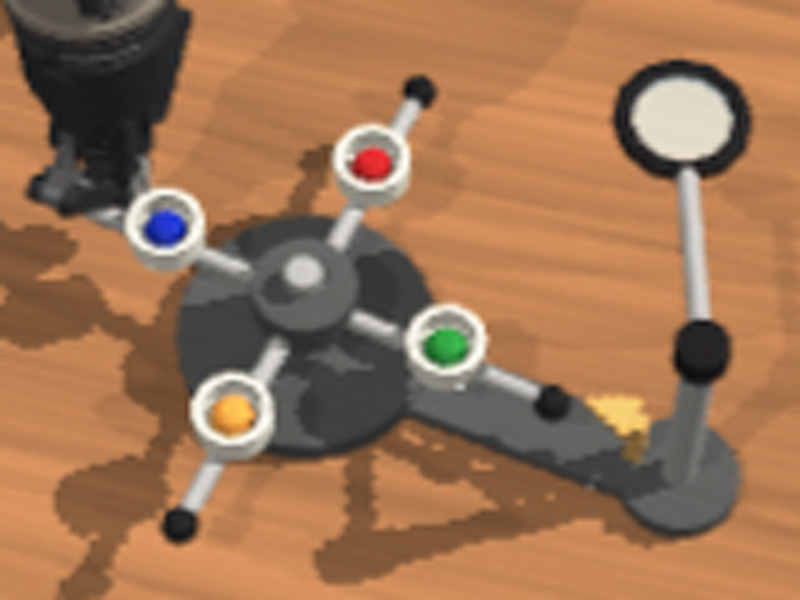

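Balls: green (552,402), red (419,90), amber (181,525). The pointer is at about (590–650, 395–430).

Run:
```python
from phi import *
c=load('scene3')
phi(c,dict(ball_green=(552,402),ball_c1=(419,90),ball_c3=(181,525)),235,210)
p=np.load('p0.npy');m=model(p);print((proj(c,[m['tip'],m['tail']])-[234.5,209.5])*5-.5)
c=load('side0');print((proj(c,[m['tip'],m['tail']])-[289.5,194.5])*5-.5)
```

```text
remaining deg 1.9667893102453924 res [ 0.1 -0.4  0.1  0.  -0.  -0.5]
[[587.9350859  399.5434281 ]
 [635.59431746 417.67765935]]
[[330.26476046 236.84575241]
 [332.53824925 207.47801971]]
```

```bash
python3 -m crank '[0,-0.011,0.063,0,0,0,-0.125, 0,-0.011,0.063,0,0,0,-0.125, 0,0,0,0,0,0,0,0,0,0,0,0,0,0, 0,0,-0.3,0,0,0,0, 0,0,-0.5,0,0,0,0, 0,0,0,0,0,0,0]'
python3 - <<'E'
from h import *
c=arm.read_camera('scene');save(c,'scene4');cv2.imwrite('pics/c6.png',cv2.resize(c['img'][210:330,235:395,::-1],(800,600),interpolation=cv2.INTER_CUBIC))
c=arm.read_camera('side');save(c,'side4')
to(.5,-.16,.26)
E
```

```text
time_s: 8.38
ee_pos: [0.5374, -0.1599, 0.0473]
tcp_rot: [[0.151, 0.989, -0.001], [0.989, -0.151, 0.001], [0.0, -0.001, -1.0]]
wrist_force: [0.1, -0.4, -0.1]
width: -0.003
grip_force: 0.0
shift units [-0.183 -1.276 -7.082] yaw_y -8.67 Rz [ 7.e-04 -2.e-04 -1.e+00] turn units None
```

View pics/c6.png

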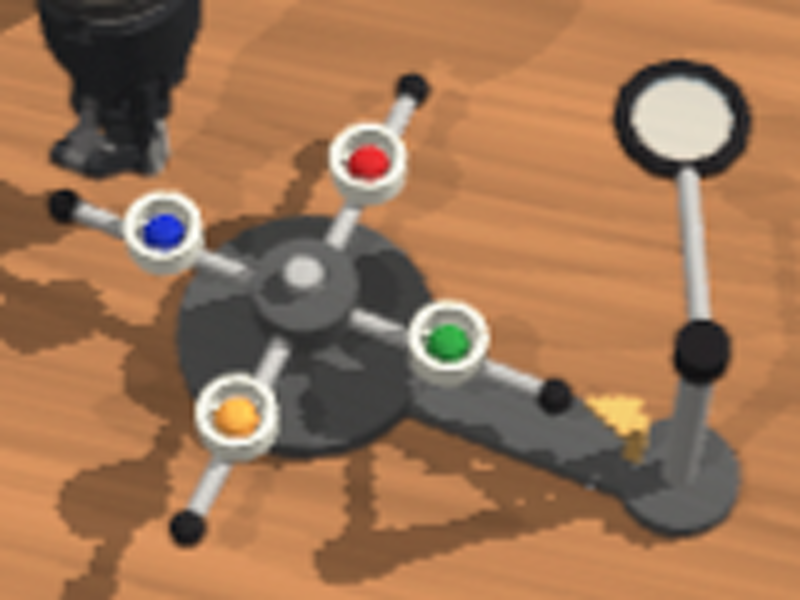

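```bash
python3 - <<'E'
from phi import *
phi(load('scene4'),dict(ball_green=(555,397),ball_c1=(413,89),ball_c3=(188,527),ball_c2=(64,205)),235,210)
E
python3 -m crank '[0,0,0,-0.85,0,0,0, 0,0,0,-0.85,0,0,0, 0,0,0,-0.85,0,0,0.95, 0,0,0,-0.85,0,0,0.95, 0,0,0,-0.85,0,0,0.95, 0,0,0,-0.85,0,0,0.95, 0,0,0,-0.85,0,0,0.95, 0,0,0,-0.85,0,0,0.95]' >/dev/null
python3 -m crank '[0,0,0,0,0,0,0.85,0,0,0,0,0,0,0.85,0,0,0,0,0,0,0.84,0,0,0,0,0,0,0]'; python3 -c "
from h import *
to(.5493,.1573,.25,-74.6)"
```

```text
remaining deg 0.40673974208897107 res [ 0.  -0.6  0.1 -0.2 -0.  -0.3  0.4 -0.3]
time_s: 9.98
ee_pos: [0.5389, -0.1603, 0.2514]
tcp_rot: [[0.964, 0.267, 0.001], [0.267, -0.964, -0.0], [0.0, 0.0, -1.0]]
wrist_force: [0.2, -0.2, -0.6]
width: -0.001
grip_force: 0.0
shift units [  3.162 -10.109   0.046] yaw_y -74.51 Rz [ 5.e-04 -1.e-04 -1.e+00] turn units 0.011797247407919542
```

Only 0.4° remains (0.5 mm at the cup), which is well aligned. Next is the far side of the lens rod.

```bash
python3 -m crank '[0,0.287,-0.92,0,0,0,0, 0,0.287,-0.92,0,0,0,0, 0,0.287,-0.92,0,0,0,0, 0,0.287,-0.92,0,0,0,0, 0,0.287,-0.92,0,0,0,0, 0,0.287,-0.92,0,0,0,0, 0,0.287,-0.92,0,0,0,0, 0,0.287,-0.92,0,0,0,0]' >/dev/null; python3 -m crank '[0,0.287,-0.92,0,0,0,0, 0,0.287,-0.92,0,0,0,0, 0,0.287,-0.92,0,0,0,0, 0,0,0,0,0,0,0,0,0,0,0.92,0,0,0,0,0,0,0.92,0,0,0,0,0,0,0.92,0,0,0,0,0,0,0.92,0,0,0]'; python3 -m crank '[0,0,0,0,0,0,0]';python3 -c "
from h import *
to(.5493,.1573,.139,-74.6)"
```

```text
time_s: 11.98
ee_pos: [0.5493, 0.1566, 0.1402]
tcp_rot: [[0.964, 0.267, 0.0], [0.267, -0.964, -0.0], [0.0, 0.0, -1.0]]
wrist_force: [-0.8, 0.3, 0.0]
width: 0.001
grip_force: 0.0
time_s: 12.1
ee_pos: [0.548, 0.1565, 0.1391]
tcp_rot: [[0.964, 0.267, -0.004], [0.267, -0.964, -0.001], [-0.005, -0.0, -1.0]]
wrist_force: [-0.1, 0.0, 0.3]
width: 0.003
grip_force: 0.0
shift units [ 0.049 -0.014  0.004] yaw_y -74.54 Rz [-4.4e-03 -9.0e-04 -1.0e+00] turn units 0.007621015179609003
```

```bash
python3 -m crank '[0,0,0.37,0,0,0,0, 0,0,0.36,0,0,0,0, 0,-0.0455,0.165,0,0,0,-0.5, 0,-0.0455,0.165,0,0,0,-0.5, 0,-0.0455,0.165,0,0,0,-0.5, 0,-0.0455,0.165,0,0,0,-0.5, 0,-0.0455,0.165,0,0,0,-0.5, 0,-0.0455,0.165,0,0,0,-0.5]'; python3 -m crank '[0,-0.0455,0.165,0,0,0,-0.5, 0,-0.0455,0.165,0,0,0,-0.5, 0,-0.0455,0.165,0,0,0,-0.5, 0,-0.0455,0.165,0,0,0,-0.5, 0,-0.0455,0.165,0,0,0,-0.5, 0,-0.0455,0.165,0,0,0,-0.5, 0,-0.0455,0.165,0,0,0,-0.5, 0,0,0,0,0,0,0]'
python3 - <<'E'
from h import *
c=arm.read_camera('scene');save(c,'scene5')
d=arm.read_camera('side');save(d,'side5')
f=lambda c,x,y:cv2.resize(c['img'][y:y+150,x:x+100,::-1],(400,600),interpolation=cv2.INTER_CUBIC)
cv2.imwrite('pics/c7.png',np.hstack([f(c,290,195),f(d,310,170)]))
p=np.load('p0.npy');s=arm.get_state();R=s['tcp_rot'];post=p[:2]+.195*np.array([-np.sin(p[2]),np.cos(p[2])])
print('rel',R[:2,:2].T@(s['ee_pos'][:2]-post),np.degrees(np.arctan2(R[1,1],R[0,1])))
E
```

```text
time_s: 13.1
ee_pos: [0.561, 0.1056, 0.1421]
tcp_rot: [[0.771, 0.637, 0.002], [0.637, -0.771, 0.0], [0.002, 0.001, -1.0]]
wrist_force: [0.1, 1.2, -0.2]
width: 0.003
grip_force: 0.4
time_s: 14.1
ee_pos: [0.5819, 0.0766, 0.1418]
tcp_rot: [[0.385, 0.923, 0.002], [0.923, -0.385, -0.0], [0.001, 0.002, -1.0]]
wrist_force: [0.3, 0.2, -1.0]
width: -0.001
grip_force: 0.0
rel [-0.06930985 -0.02237027] -22.672735082891588
```

View pics/c7.png

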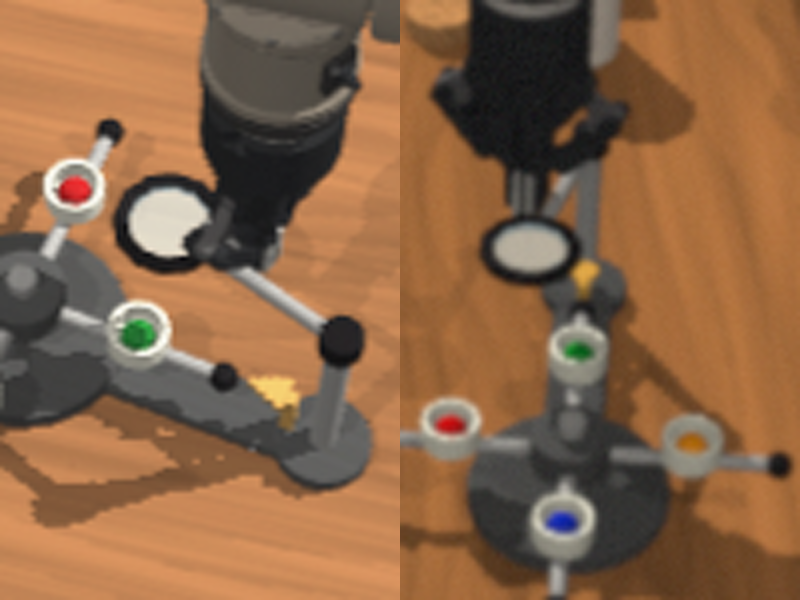

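The lens has swung to about (170,222) in the left crop and (131,248) in the right one. The cups are undisturbed.

```bash
cat > q.py <<'E'
from fit import *
def q(obs):
    p=np.load('p0.npy')
    for c,uv in obs:
        f=lambda a:(proj(c,model([*p[:4],a[0]])['lens'])[0]-uv)
        r=least_squares(f,[.2]);print('q deg',np.degrees(r.x[0]),'res',f(r.x).round(2))
E
python3 - <<'E'
from q import *
g=lambda u,v,ox,oy:np.array([(u+.5)/4-.5+ox,(v+.5)/4-.5+oy])
q([(load('scene5'),g(170,222,290,195)),(load('side5'),g(131,248,310,170))])
E
```

```text
q deg 15.442576475893244 res [-0.15 -0.14]
q deg 15.979489787183226 res [-0.06  0.25]
```

```bash
python3 -m crank '[0,-0.0415,0.148,0,0,0,-0.45, 0,-0.0415,0.148,0,0,0,-0.45, 0,-0.0415,0.148,0,0,0,-0.45, 0,-0.0415,0.148,0,0,0,-0.45, 0,0,0,0,0,0,0, 0,0,0,0,0,0,0]'
python3 - <<'E'
from h import *
c=arm.read_camera('scene');save(c,'scene6')
d=arm.read_camera('side');save(d,'side6')
f=lambda c,x,y:cv2.resize(c['img'][y:y+120,x:x+80,::-1],(400,600),interpolation=cv2.INTER_CUBIC)
cv2.imwrite('pics/c8.png',np.hstack([f(c,300,210),f(d,320,190)]))
E
```

```text
time_s: 14.95
ee_pos: [0.5965, 0.0677, 0.141]
tcp_rot: [[0.144, 0.99, 0.0], [0.99, -0.144, 0.0], [0.0, 0.0, -1.0]]
wrist_force: [-1.0, 0.7, -0.2]
width: 0.003
grip_force: 0.0
```

View pics/c8.png

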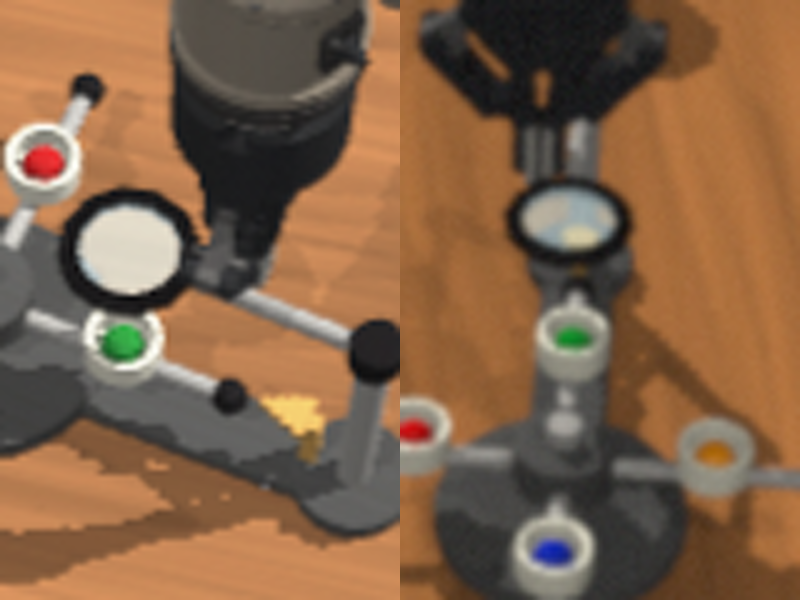

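Lens centre is at (129,250) left and (169,222) right. The green stone is at (123,342) and (174,338).

Run:
```python
from q import *
g=lambda u,v,ox,oy:np.array([(u+.5)/5-.5+ox,(v+.5)/5-.5+oy])
A,B=load('scene6'),load('side6')
q([(A,g(129,250,300,210)),(B,g(169,222,320,190))])
p=np.load('p0.npy')
print('view',p[:2]+.075*np.array([-np.sin(p[2]),np.cos(p[2])]))
print('lens',unproj(A,g(129,250,300,210),.14),unproj(B,g(169,222,320,190),.14))
print('stone',unproj(A,g(123,342,300,210),.06),unproj(B,g(174,338,320,190),.06))
```

```text
q deg 1.5116396338939804 res [-0.08 -0.04]
q deg 2.4057531598031114 res [ 0.02 -0.28]
view [0.61001262 0.01393553]
lens [[0.60694797 0.01465961 0.14      ]] [[0.60488558 0.01378089 0.14      ]]
stone [[0.61270809 0.01405637 0.06      ]] [[0.61014468 0.01442821 0.06      ]]
```

```bash
python3 -m crank '[0,-0.014,0.044,0,0,0,-0.135, 0,-0.014,0.044,0,0,0,-0.135, 0,0,0,0,0,0,0, 0,0,0,0,0,0,0, 0,0,-0.3,0,0,0,0, 0,0,-0.6,0,0,0,0, 0,0,-0.6,0,0,0,0,0,0,0,0,0,0,0]'
python3 - <<'E'
from h import *
c=arm.read_camera('scene');save(c,'scene7')
d=arm.read_camera('side');save(d,'side7')
f=lambda c,x,y:cv2.resize(c['img'][y:y+120,x:x+80,::-1],(400,600),interpolation=cv2.INTER_CUBIC)
cv2.imwrite('pics/c9.png',np.hstack([f(c,300,210),f(d,320,190)]))
E
```

```text
time_s: 16.05
ee_pos: [0.5532, 0.0714, 0.1411]
tcp_rot: [[0.104, 0.995, -0.001], [0.995, -0.104, 0.0], [0.0, -0.001, -1.0]]
wrist_force: [0.8, 0.5, -0.4]
width: -0.0
grip_force: 0.0
```

View pics/c9.png

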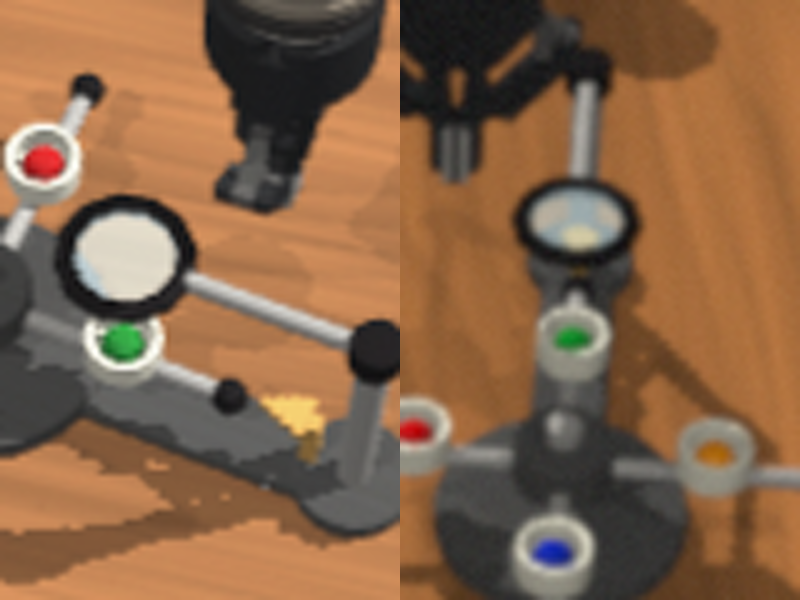

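Lens centre is now at (126,257) left and (176,222) right, and the gripper is off the rod.

Run:
```python
from q import *
g=lambda u,v,ox,oy:np.array([(u+.5)/5-.5+ox,(v+.5)/5-.5+oy])
A,B=load('scene7'),load('side7')
a,b=g(126,257.5,300,210),g(176,222,320,190)
q([(A,a),(B,b)])
print('lens',unproj(A,a,.14),unproj(B,b,.14))
# sleeve and hub-btn from same pictures for relative check
p=np.load('p0.npy')
r,res=fit([(A,dict(lens=a,sleeve=g(376,350,300,210),ball_green=g(230,397,300,210),ball_c1=g(87,89,300,210),rim_green=g(123,336,300,210))),(B,dict(lens=b,sleeve=g(190,68,320,190),btn=g(164,424,320,190),rim_green=g(173,335,320,190),rim_c2=g(154,544,320,190)))],[*p[:2],p[2],p[2]+np.pi/2,0])
print(r.x[:2],np.degrees(r.x[2:]),res(r.x).reshape(-1,2).round(1).tolist(),'green off',np.degrees(r.x[2]+np.pi/2-r.x[3]))
to(.45,.15,.28)
```

```text
q deg -0.42304247293127617 res [-0.19 -0.09]
q deg 0.7539849222937604 res [ 0.01 -0.17]
lens [[0.61100569 0.01426751 0.14      ]] [[0.60835809 0.01354979 0.14      ]]
[ 0.59813794 -0.06036438] [-9.02862282 80.19602982  0.16218324] [[-0.1, -0.6], [0.1, -0.2], [-0.2, -0.4], [0.5, -0.2], [-0.0, -0.7], [0.5, -0.1], [0.2, 1.1], [0.5, -0.4], [0.6, -0.9], [0.2, 0.1]] green off 0.7753473585847047
shift units [ 2.249 -3.744 -4.629] yaw_y -6.01 Rz [ 0.0012  0.     -1.    ] turn units None
```

Everything is aligned within about 1–2 mm. Now I'll lift clear and hand in.

```bash
python3 -m crank '[0,0,-0.5,-0.9,0,0,0, 0,0,-0.8,-0.9,0,0,0, 0,0,-0.8,-0.9,0,0,0, 0,0,-0.8,-0.9,0,0,0, 0,0,-0.5,0,0,0,0, 0,0,0,0,0,0,0, 0,0,0,0,0,0,0]'
python3 - <<'E'
from h import *
c=arm.read_camera('scene');d=c['img'].astype(int)-cv2.imread('pics/scene7.png')[:,:,::-1]
print(np.abs(d[245:330,290:350]).mean(), arm.finish_job())
E
```

```text
time_s: 17.02
ee_pos: [0.4533, 0.0817, 0.248]
tcp_rot: [[0.105, 0.994, -0.001], [0.994, -0.105, 0.0], [-0.0, -0.001, -1.0]]
wrist_force: [-0.4, 0.2, -0.4]
width: -0.001
grip_force: 0.0
the job is handed in; nothing more can be done
4.568300653594771 None
```

I handed the job in at about 17 s: the green cup is within about 1° of the pointer, the lens is centred over the green stone to about 2 mm, all four stones were still in their cups, and the gripper is lifted clear of everything.

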